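# Face the held tins to the front

## Task

Two round tins stand on the plywood shelf with their paper labels turned away. They are too wide to grip but can be rolled along the pine lip with a fingertip: without lifting or tipping them, turn both until their labels face squarely out over the lip at the shelf's front, and leave both standing against that lip. Leave the lantern, the cowbell and the bird whistle where they are.

Things in the scene. Friction and masses are not known exactly. Their poses are not given: they have to be found in the camera images.
- shelf: Fixed plywood shelf board, 330 mm deep (x), 960 wide (y), 18 thick, lying on the counter. Origin on the board's top face (18 mm above the counter), at the middle of the pine lip's inner face. x points out of the shelf's front, square to the lip, away from the robot; y runs along the lip; z up. The board reaches from x = -312 to +18 mm.
- lip (a point): Middle of the top inner edge of the pine lip, 30 mm above the board, axes as the shelf's. The lip is a straight strip 18 mm thick along the whole front edge, its inner face the plane x = 0 of the shelf. A tin pressed against it from behind with 5 to 15 N rolls along it with hardly any slip. End cleats, also 30 mm high, stand at y = -480 to -462 and +462 to +480 mm.
- wide_tin: The wider, lower round tin: closed plain tinplate cylinder, 110 mm across, 75 mm high, 0.45 to 0.7 kg, loose, flat lid. Origin at the centre of its underside, z up. Its x axis points from the tin's axis to the middle of its cream paper label, which covers 88 degrees of the side.
- wide_tin_label (a point): Middle of the wide tin's label, on its side, 55 mm from the axis along the tin's x, 45 mm above its underside. On the lid a cream paper seal strip 24 mm wide runs from near the middle out over the edge just above this point, so that the label's side shows from above.
- tall_tin: The narrower, taller round tin of the same make: 96 mm across, 92 mm high, 0.4 to 0.65 kg, loose. Origin at the centre of its underside, z up; its x axis points from the tin's axis to the middle of its cream paper label.
- tall_tin_label (a point): Middle of the tall tin's label, on its side, 48 mm from the axis along the tin's x, 54 mm above its underside. The same seal strip on the lid points to it from the lid's middle.
- lantern: Bystander: pierced tin lantern, round, 86 mm across and 178 mm high with its ring, 0.45 kg, loose. Origin at the centre of its underside, z up.
- cowbell: Bystander: copper cowbell standing on its mouth, 68 mm (x) by 90 mm (y) at the mouth, narrower above, 114 mm high with its loop, 0.5 kg, loose. Origin at the centre of its underside, z up.
- bird_whistle: Bystander: ochre clay bird whistle on a round foot, 115 mm long (x, the beak to +x), 52 mm wide, 76 mm high, 0.25 kg, loose. Origin at the centre of the underside of its foot (40 mm across), z up; the tail reaches to x = -55 mm, the beak to +58 mm.
There are look-alikes about, which are no part of the job. What is shaped like the wide_tin but pink, purple or turquoise is not meant.

How it is judged:
By the outcome, as a careful person would: the job done as asked, in the order asked, and still so for the second after the job is handed in, with the robot touching nothing.
It also fails if it takes over 72 s, if anything falls off the work surface, if the arm or the gripper's body presses on something with over 40 N, if the wrist force passes 120 N, or if a joint passes its speed limit or range.

## Robot

A 6-joint arm with a two-finger parallel gripper is mounted at the origin on the work surface. World frame = base frame: x ahead of the robot, y to its left, z up, the work surface at z = 0. Lengths are in m, angles in rad, forces in N, time in s.
With the tool pointing down it reaches from about 0.375 to 0.925 m from the base axis. Payload 5.7 kg.
Tool frame: the origin (TCP) lies midway between the tips of the shut fingers; the grasp point (between the pads) lies 19 mm behind it; z points along the fingers, y is the line along which they close (so a half turn about z gives the same grasp; the last joint's range is limited). The gripper opens to 88 mm and grips with 3 to 60 N. Pads are 20 mm wide; open, the fingers measure 115 mm over their backs; the gripper's body (75 mm by 178 mm) begins 61 mm behind the grasp point.
Start: joints at [-1.303, 0.359, 1.51, -0, 1.272, -0.115], TCP at [0.224, -0.557, 0.223] pointing down, gripper open.
Joint ranges: [-2.97, 2.97], [-1.01, 2.36], [0.21, 2.38], [-0.96, 4.11], [0.2, 2.71], [-2.98, 2.98]. Speed limits (rad/s): [2.39, 2.39, 3.14, 3.14, 3.14, 3.14].

## Interface

Orientations are given as a unit quaternion [x, y, z, w].
In Python, from workcell import bot gives the robot as it stands. The module is installed in compiled form; this text tells all that it offers.
- The arm moves only by the tool servo_tool, never from a script. Its argument "deltas" is a list of rows, each a list of 3 entries, a list of its own where there are three numbers: the opening, from 0 (shut) to 1 (fully open), then the shift along the world's x, y, z each as a share of 4 cm, from -1 to 1, then the turn about the world's z as a share of 5 degrees, from -1 to 1. A call has 1 to 5 rows; each row shifts and turns the commanded pose from where the row before left it; what a row does not reach is not made up. A row lasts 1/12 s, in which the tool goes at most 41.7 mm and 7.16 degrees, less where a joint would pass 70% of its speed; a pose out of reach is approached as far as the arm can. A call with a number of a shift or a turn outside -1 to 1 is refused whole. A call with a gripper value outside its range is refused whole. The fingers move at their own pace and stop on an object; "grip_force" is the grip in N (left out, the last holds). Time passes only in rows, so rows that do not move let the fingers close. It gives the time, the measured TCP pose, the force, the opening and the grip force at its end, in the units of the state.
- bot.get_obs(): the state, without advancing time (a new reading comes with each control period).
- bot.camera(name): name is "scene" or "top" or "wrist"; returns a dict with "image" (384x512x3 uint8, red, green, blue), "range_z" (384x512 float32, m along the optical axis (not along the pixel's ray), 0 where there is no reading), "camera_matrix" (3x3 intrinsics, pixels), "position" and "rotation" of the camera in the world. Camera axes: x right, y down, z forward; pixel columns grow to the right and rows downward; lengths in m; the calibration is good to about 2 mm. A picture is of the moment at which its call begins.
- bot.finish_job(): hands the job in; it is judged then, once.
The state is a dict: "time_s": time; "qpos": joint angles; "joint_vel": joint speeds; "tau": joint torques, N m; "tool_pos": TCP position; "eef_rot": TCP orientation; "wrist_force": force on the tool from outside, world axes, zero at the start; "moment": the same for the moment, N m; "width": finger opening in m; "gripper_force": force on a finger pad.
Only numpy, scipy, OpenCV 4.12 (cv2) and the standard library are available. Lean on these libraries where they do the work, as an engineer would, in place of code of your own. Each camera call takes 0.05 s, during which the arm holds its last target. There are 200 camera calls.

## Working session

There is one attempt and no reset: what is moved stays moved. The work goes in short steps, Python scripts to look and compute and a tool call to move; the robot and the scene stay as the last step left them, time stands still between calls to the robot, and variables do not carry over. Pictures are saved under pics/ and viewed, at most 10 in all, crops included, and the job is handed in when it is done.

Besides the shell and the picture viewer there is one more tool, called after "Emit:" by a JSON object that holds its "op" and its "data". servo_tool: Moves the arm, as the interface text tells. Shift numbers are shares of 4 cm and turn numbers shares of 5 degrees, none past 1 either way. Its arguments: {"type":"object","properties":{"deltas":{"type":"array"},"grip_force":{"type":"number"}},"required":["deltas"]}

```bash
mkdir -p pics; cat > h.py <<'E'
import numpy as np,cv2
from workcell import bot
def cam(n):
    c=bot.camera(n);z=c['range_z'];K=np.array(c['camera_matrix']);h,w=z.shape
    u,v=np.meshgrid(np.arange(w),np.arange(h))
    P=np.stack([(u-K[0,2])/K[0,0]*z,(v-K[1,2])/K[1,1]*z,z],-1)@np.array(c['rotation']).T+np.array(c['position'])
    P[z==0]=np.nan
    return c['image'],P,c
E
python3 - <<'E'
from h import *
for n in('top','scene'):
    im,P,c=cam(n);cv2.imwrite(f'pics/{n}0.png',cv2.resize(im[:,:,::-1],(768,576)))
    np.savez(n+'0.npz',im=im,P=P); print(n,c['position'],c['rotation'])
o=bot.get_obs();print(o)
E
```

```text
Traceback (most recent call last):
  File "h.py", line 6, in cam
    P=np.stack([(u-K[0,2])/K[0,0]*z,(v-K[1,2])/K[1,1]*z,z],-1)@np.array(c['rotation']).T+np.array(c['position'])
      ~~~~~~~~~~~~~~~~~~~~~~~~~~~~~~~~~~~~~~~~~~~~~~~~~~~~~~~~^~~~~~~~~~~~~~~~~~~~~~~~~~
ValueError: matmul: Input operand 1 has a mismatch in its core dimension 0, with gufunc signature (n?,k),(k,m?)->(n?,m?) (size 4 is different from 3)
```

Rotation is a quaternion.

```bash
sed -i "s/np.array(c\['rotation'\]).T/R.from_quat(c['rotation']).as_matrix().T/; 1a from scipy.spatial.transform import Rotation as R" h.py
python3 - <<'E'
from h import *
for n in('top','scene'):
    im,P,c=cam(n);cv2.imwrite(f'pics/{n}0.png',cv2.resize(im[:,:,::-1],(768,576)))
    np.savez(n+'0.npz',im=im,P=P); print(n,c['position'],c['rotation'])
o=bot.get_obs();print(o)
E
```

```text
top [ 0.26905243 -0.06516526  1.63626739] [-0.70221675  0.70725493 -0.05632382  0.05924304]
scene [ 1.23813533 -0.30779158  1.17256525] [ 0.78127549  0.55236003 -0.17494138 -0.23216917]
{'time_s': 0.15, 'qpos': array([-1.30309623e+00,  3.59339643e-01,  1.51116414e+00,  2.59324962e-05,
        1.27253509e+00, -1.15082690e-01]), 'joint_vel': array([-0.00035092, -0.00175044, -0.00169124,  0.00109122, -0.00024044,
       -0.00043816]), 'tau': array([-5.91888202e-04, -5.15758574e+01, -2.71007717e+01,  6.74381526e-02,
        3.05504026e-02, -8.18221633e-05]), 'tool_pos': array([ 0.2239708 , -0.55605308,  0.22201016]), 'eef_rot': array([ 9.81740977e-01,  1.90221267e-01, -4.27708934e-05, -7.21947681e-04]), 'wrist_force': array([ 0.40669978,  0.38066456, -0.52139054]), 'moment': array([-0.05491588,  0.01392558, -0.01327333]), 'gripper_force': 0.0, 'width': 0.08809945531851468}
```

View pics/top0.png

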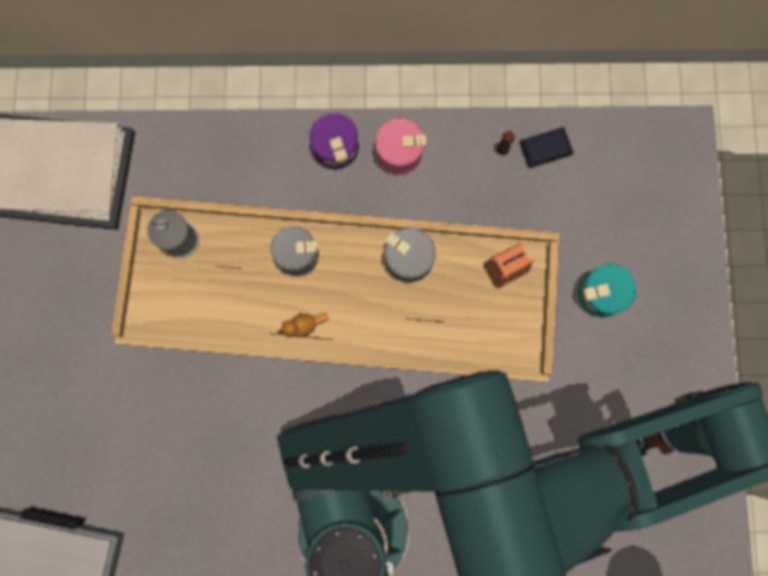

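View pics/scene0.png

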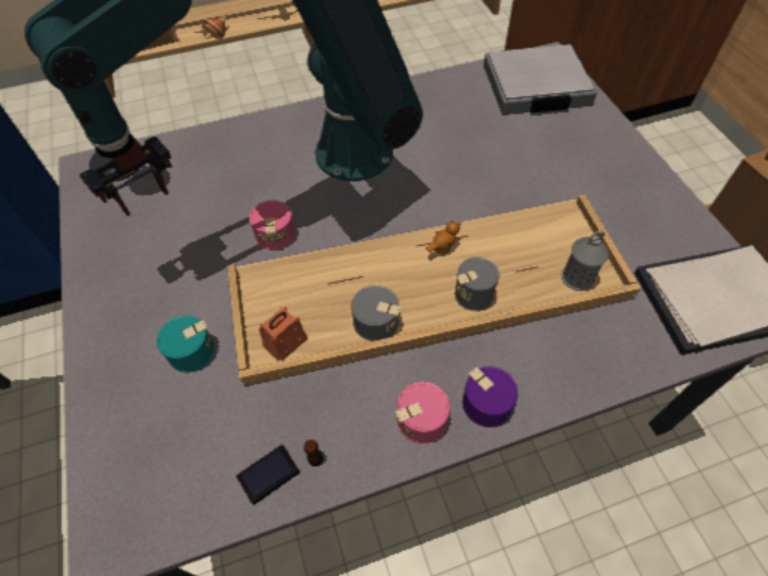

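The top view (768×576) shows two grey tins on the shelf at (295,250), which looks tall, and (409,254), which looks wide. Their look-alikes are purple (334,141), pink (400,146), turquoise (610,290) and a second pink one near the robot (scene view 271,224). The round grey lantern is at (170,230), the cowbell at (509,264) and the whistle at (303,323). I'm choosing the two grey ones on the shelf and will measure them now.

```bash
cat > m.py <<'E'
from h import *
def measure(im,P,seeds):
    out={}
    hsv=cv2.cvtColor(im,cv2.COLOR_RGB2HSV)
    for n,(c0,z0,r) in seeds.items():
        d=np.hypot(P[...,0]-c0[0],P[...,1]-c0[1])
        m=(d<r+.03)&(abs(P[...,2]-z0)<.008)
        p=P[m]; 
        (cx,cy),rad=cv2.minEnclosingCircle((p[:,:2]*1000).astype(np.float32))
        mean=p[:,:2].mean(0); c=np.array([cx,cy])/1000
        s=m&(hsv[...,1]>35)&(hsv[...,2]>140)&(np.hypot(P[...,0]-c[0],P[...,1]-c[1])<r+.002)
        q=P[s][:,:2]; v=q.mean(0)-mean
        # label direction: PCA axis of strip, sign by v
        out[n]=dict(c=mean,cc=c,rad=rad,z=np.median(p[:,2]),n=len(p),ns=len(q),ang=np.degrees(np.arctan2(v[1],v[0])),ext=np.linalg.norm(v))
    return out
E
python3 - <<'E'
from m import *
d=np.load('top0.npz');im,P=d['im'],d['P']
s=512/768
def at(u,v):return P[int(v*s),int(u*s)]
for n,(u,v) in dict(tall=(290,255),wide=(409,260),lant=(170,230),cow=(509,264),bird=(300,323),boardA=(200,300),boardB=(500,330)).items(): print(n,at(u,v).round(4))
for n,uv in dict(tall=(290,255),wide=(409,260)).items():
    p=at(*uv); print(n,measure(im,P,{n:(p[:2],p[2],.055)}))
# lip: points with z~0.048
from numpy import *
m=(abs(P[...,2]-.048)<.006); uu=indices(m.shape)[1]/s; vv=indices(m.shape)[0]/s
m&=(uu>140)&(uu<550)&(vv>195)&(vv<245)
l=P[m];print(len(l)); 
A=polyfit(l[:,1],l[:,0],1)
for _ in range(3):
    r=l[:,0]-polyval(A,l[:,1]); k=abs(r)<.015; l=l[k]; A=polyfit(l[:,1],l[:,0],1)
r=l[:,0]-polyval(A,l[:,1]);print('lip mid x=',A,percentile(r,[1,5,50,95,99]),l[:,1].min(),l[:,1].max(),median(l[:,2]))
im2=im[120:260,70:390];cv2.imwrite('pics/crop.png',cv2.resize(im2[:,:,::-1],(800,350),interpolation=cv2.INTER_CUBIC))
# bystander extents
for n,(u,v,zl) in dict(lant=(170,230,.06),cow=(509,264,.05),bird=(300,323,.03)).items():
    c=at(u,v);k=(hypot(P[...,0]-c[0],P[...,1]-c[1])<.075)&(P[...,2]>zl);q=P[k]
    print(n,q.min(0).round(3),q.max(0).round(3))
E
```

```text
tall [0.5807 0.1294 0.1062]
wide [ 0.5716 -0.1233  0.0928]
lant [0.6277 0.3744 0.1506]
cow [ 0.5571 -0.3354  0.1092]
bird [0.4389 0.1083 0.0808]
boardA [0.4982 0.3409 0.0152]
boardB [ 0.4261 -0.3267  0.0158]
tall {'tall': {'c': array([0.59741338, 0.12188718]), 'cc': array([0.59875873, 0.12041692]), 'rad': 49.6181526184082, 'z': np.float64(0.10868907468688249), 'n': 660, 'ns': 163, 'ang': np.float64(-56.70007824075376), 'ext': np.float64(0.019495105587613307)}}
wide {'wide': {'c': array([ 0.58906495, -0.12729732]), 'cc': array([ 0.59131744, -0.1268438 ]), 'rad': 56.95207977294922, 'z': np.float64(0.09206848027726933), 'n': 871, 'ns': 183, 'ang': np.float64(33.7926811073179), 'ext': np.float64(0.022591327303004106)}}
1401
lip mid x= [0.09566579 0.6754604 ] [-0.00931887 -0.00819742 -0.00010375  0.00874021  0.0099442 ] -0.4396425981627887 0.4716646705215243 0.04807023442095881
lant [0.594 0.346 0.06 ] [0.676 0.431 0.199]
cow [ 0.524 -0.393  0.05 ] [ 0.607 -0.298  0.141]
bird [0.412 0.052 0.031] [0.501 0.159 0.101]
```

View pics/crop.png

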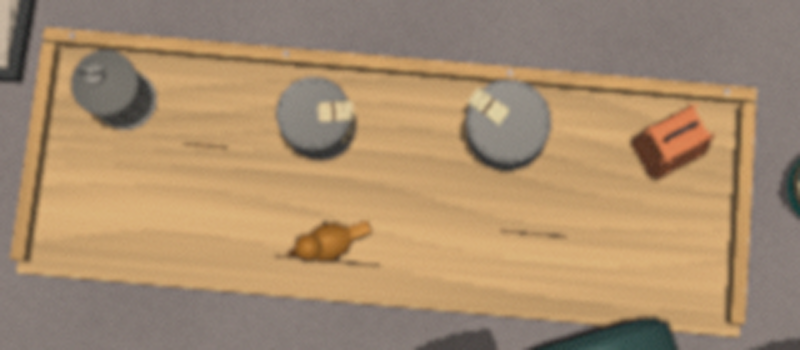

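The crop shows the tall tin's strip pointing right and slightly up at (335,110), and the wide tin's strip pointing up-left at (488,105). Lid heights of 0.109 and 0.092 match the tall and wide tins. I'll refine the label angles in shelf axes and start moving in the same batch.

```bash
cat > m.py <<'E'
from h import *
from scipy.optimize import least_squares
YAW=np.arctan(-0.09567); S=np.array([[np.cos(YAW),np.sin(YAW)],[-np.sin(YAW),np.cos(YAW)]]) # world->shelf
O=np.array([0.6664,0.0])
T=dict(tall=((.61,.10),.110,.048),wide=((.595,-.12),.093,.055))
def meas(im,P,cen):
    g=cv2.cvtColor(im,cv2.COLOR_RGB2HSV).astype(int); L=im.astype(int)
    for n,(_,z0,r) in T.items():
        c=np.array(cen[n])
        for _ in range(8):  # lid points within; centre so that points fill disc
            d=P[...,:2]-c; m=(np.hypot(d[...,0],d[...,1])<r+.012)&(abs(P[...,2]-z0)<.007)
            p=P[m][:,:2]
            if len(p)<50: break
            hull=cv2.convexHull((p*1000).astype(np.float32))[:,0]/1000
            c=least_squares(lambda q:np.hypot(*(hull-q[:2]).T)-q[2],[*c,r],loss='soft_l1',f_scale=.002).x; fr=c[2]; c=c[:2]
        d=P[...,:2]-c; rr=np.hypot(d[...,0],d[...,1])
        lid=m&(rr<r-.004)
        V=L.sum(-1); s=lid&(g[...,1]>25)&(V>np.median(V[lid])*1.35)
        q=d[s]; v=q.mean(0); w,E=np.linalg.eigh(np.cov(q.T)); e=E[:,1]*np.sign(E[:,1]@v)
        a=lambda x:np.degrees(np.arctan2(*(S@x)[::-1])).round(1)
        side=(abs(rr-r)<.006)&(P[...,2]>.045)&(P[...,2]<z0-.012)
        t=np.degrees(np.arctan2(*((d@S.T)[...,::-1].transpose(2,0,1))))
        ls=side&(V>np.median(V[s])*.6)&(g[...,1]>25) if s.any() else side
        print(n,'shelf c',(S@(c-O)*1000).round(1),'world',c.round(4),'R',(fr*1000).round(1),'lid n',len(p),'strip n',len(q),'mean ang',a(v),'|v|',(np.hypot(*v)*1000).round(1),'pca',a(e),'side label',np.percentile(t[ls],[2,50,98]).round(0) if ls.any() else None,ls.sum(), 'side',np.percentile(t[side],[2,98]).round(0) if side.any() else None)
E
python3 - <<'E'
from m import *
for n in('top','scene'):
    d=np.load(n+'0.npz');print(n);meas(d['im'],d['P'],dict(tall=(.599,.121),wide=(.591,-.127)))
E
```

```text
top
tall shelf c [-79.6 114.7] world [0.5981 0.1218] R 47.5 lid n 658 strip n 43 mean ang -83.8 |v| 25.2 pca -83.3 side label [-77. -75. -72.] 2 side [-177.  178.]
wide shelf c [ -64.7 -134.3] world [ 0.5892 -0.1276] R 54.6 lid n 837 strip n 35 mean ang 60.3 |v| 27.2 pca 60.3 side label None 0 side [-178.  178.]
scene
tall shelf c [-79.8 113.8] world [0.5978 0.1209] R 48.3 lid n 507 strip n 50 mean ang -81.4 |v| 24.1 pca -85.8 side label [-107. -107. -107.] 1 side [-95.  41.]
wide shelf c [ -63.9 -134.7] world [ 0.59  -0.128] R 54.6 lid n 707 strip n 65 mean ang 61.5 |v| 27.7 pca 60.6 side label [67. 67. 67.] 1 side [-77.  56.]
```

Emit:
{"op": "servo_tool", "data": {"deltas": [[0,[0.7,0.9,0],-1],[0,[0.6,0.9,0],-1],[0,[0.6,0.9,0],-1],[0,[0.6,0.9,0],-1],[0,[0.6,0.9,0],-1]], "grip_force": 20}}

```text
time_s: 0.57
tool_pos: [0.3426, -0.3832, 0.2224]
eef_rot: [1.0, -0.029, -0.0, -0.0]
wrist_force: [0.8, 0.4, -0.5]
width: 0.0577
gripper_force: 0.0
```

Top and scene agree: the wide tin's label is at +60.5° and the tall tin's at −83.5° in shelf axes. By rolling, the wide tin must travel about +58 mm along the lip and the tall tin about −70 mm, which leaves a 17 mm gap between them. I'll go behind the wide tin first.

Emit:
{"op": "servo_tool", "data": {"deltas": [[0,[0.5,0.82,0],-0.44],[0,[0.5,0.82,0],0],[0,[0.5,0.82,0],0],[0,[0.5,0.82,0],0],[0,[0.5,0.82,0],0]]}}

```text
time_s: 0.98
tool_pos: [0.4426, -0.2191, 0.2226]
eef_rot: [0.999, -0.046, -0.0, -0.0]
wrist_force: [0.8, -0.3, 0.3]
width: 0.0246
gripper_force: 0.0
```

Emit:
{"op": "servo_tool", "data": {"deltas": [[0,[0.5,0.82,0],0],[0,[0.5,0.82,0],0],[0,[0.5,0.8,0],0],[0,[0,0,-0.9],0],[0,[0,0,-0.9],0]]}}

```text
time_s: 1.4
tool_pos: [0.5055, -0.122, 0.1517]
eef_rot: [0.999, -0.044, 0.003, 0.001]
wrist_force: [-0.4, -0.6, -1.4]
width: 0.0007
gripper_force: 0.0
```

Emit:
{"op": "servo_tool", "data": {"deltas": [[0,[0,0,-0.9],0],[0,[0,0,-0.9],0],[0,[0,0,-0.5],0],[0,[0,0,0],0]]}}

```text
time_s: 1.73
tool_pos: [0.4985, -0.1219, 0.0545]
eef_rot: [0.999, -0.046, -0.004, -0.001]
wrist_force: [-0.3, 0.2, 1.5]
width: 0.0002
gripper_force: 0.0
```

Emit:
{"op": "servo_tool", "data": {"deltas": [[0,[0,0,-0.5],0],[0,[0,0,0],0],[0,[0,0,0],0]]}}

```text
time_s: 1.98
tool_pos: [0.502, -0.1234, 0.0392]
eef_rot: [0.999, -0.046, -0.0, -0.0]
wrist_force: [-0.1, -0.3, -0.1]
width: 0.0001
gripper_force: 0.0
```

```bash
cat > st.py <<'E'
from m import *
o=bot.get_obs();p=o['tool_pos'];print('t',o['time_s'].__round__(2),'tcp shelf',(S@(p[:2]-O)*1000).round(1),'z',p[2].round(4),'F shelf',(S@o['wrist_force'][:2]).round(1),o['wrist_force'][2].round(1))
E
cat > look.py <<'E'
from m import *
import sys,json
cen=json.loads(sys.argv[1]) # shelf mm
w={k:O+S.T@(np.array(v)/1000) for k,v in cen.items()}
for n in ('scene','top'):
    im,P,c=cam(n);print(n)
    try: meas(im,P,w)
    except Exception as e: print(e)
    if n=='scene' and len(sys.argv)>2: cv2.imwrite(f'pics/{sys.argv[2]}.png',cv2.resize(im[120:270,130:450,::-1],(800,375),interpolation=cv2.INTER_CUBIC))
import st
E
python3 st.py
```

```text
t 1.98 tcp shelf [-151.9 -138.5] z 0.0392 F shelf [-0.1 -0.4] -0.1
```

Emit:
{"op": "servo_tool", "data": {"deltas": [[0,[0.41,0.06,-0.12],0],[0,[0.1,-0.01,0],0],[0,[0.1,-0.01,0],0],[0,[0.1,-0.01,0],0],[0,[0,0,0],0]]}}

```text
time_s: 2.4
tool_pos: [0.5301, -0.1221, 0.0349]
eef_rot: [0.999, -0.046, -0.0, -0.0]
wrist_force: [-3.9, 0.7, 2.1]
width: 0.0004
gripper_force: 1.9
```

```bash
python3 st.py
```

```text
t 2.4 tcp shelf [-124.1 -134.6] z 0.0349 F shelf [-4.   0.3] 2.1
```

Emit:
{"op": "servo_tool", "data": {"deltas": [[0,[0.05,0,0],0],[0,[0.05,0,0],0],[0,[0.05,-0.01,0],0],[0,[0,0,0],0]]}}

```text
time_s: 2.73
tool_pos: [0.5313, -0.1217, 0.0342]
eef_rot: [0.999, -0.046, -0.004, -0.001]
wrist_force: [-14.3, -1.2, 10.1]
width: 0.0005
gripper_force: 7.1
```

```bash
python3 look.py '{"wide":[-58,-134],"tall":[-80,114]}' p1
```

```text
scene
tall shelf c [-78.5 113.8] world [0.5991 0.1208] R 48.4 lid n 510 strip n 50 mean ang -84.0 |v| 24.1 pca -86.6 side label [-108. -108. -108.] 1 side [-97.  42.]
wide shelf c [ -53.6 -135.2] world [ 0.6002 -0.1295] R 55.4 lid n 717 strip n 67 mean ang 63.1 |v| 28.0 pca 57.2 side label [-17.   4.  69.] 16 side [-76.  56.]
top
tall shelf c [-79.3 114.3] world [0.5983 0.1213] R 47.9 lid n 665 strip n 45 mean ang -83.9 |v| 24.4 pca -82.1 side label [-75. -73.  29.] 3 side [-176.  176.]
wide shelf c [ -58. -134.] world [ 0.5959 -0.1279] R 47.9 lid n 0 strip n 0 mean ang nan |v| nan pca nan side label None 0 side None
t 2.83 tcp shelf [-122.9 -134. ] z 0.0342 F shelf [-14.4  -2. ] 9.9
  return _methods._mean(a, axis=axis, dtype=dtype,
  ret = ret.dtype.type(ret / rcount)
m.py:19: RuntimeWarning: Mean of empty slice.
  q=d[s]; v=q.mean(0); w,E=np.linalg.eigh(np.cov(q.T)); e=E[:,1]*np.sign(E[:,1]@v)
  ret = um.true_divide(
  avg = a.mean(axis, **keepdims_kw)
m.py:19: RuntimeWarning: Degrees of freedom <= 0 for slice
  q=d[s]; v=q.mean(0); w,E=np.linalg.eigh(np.cov(q.T)); e=E[:,1]*np.sign(E[:,1]@v)
  c *= np.true_divide(1, fact)
  c *= np.true_divide(1, fact)
```

Emit:
{"op": "servo_tool", "data": {"deltas": [[0,[-0.25,0.02,0.02],0],[0,[-0.07,-0.7,0],0],[0,[0,0,0],0],[0,[0,0,0],0]]}}

```text
time_s: 3.17
tool_pos: [0.5248, -0.1512, 0.0356]
eef_rot: [0.999, -0.047, 0.002, 0.0]
wrist_force: [-0.5, -0.3, 0.3]
width: 0.0003
gripper_force: 0.0
```

```bash
python3 st.py
```

```text
t 3.17 tcp shelf [-126.5 -164. ] z 0.0356 F shelf [-0.5 -0.3] 0.3
```

Emit:
{"op": "servo_tool", "data": {"deltas": [[0,[0.15,-0.01,0],0],[0,[0.1,-0.01,0],0],[0,[0,0,0],0]]}}

```text
time_s: 3.42
tool_pos: [0.5311, -0.1498, 0.0345]
eef_rot: [0.999, -0.045, -0.003, -0.0]
wrist_force: [-9.7, -3.4, 7.6]
width: 0.0004
gripper_force: 5.3
```

```bash
python3 st.py
```

```text
t 3.42 tcp shelf [-120.5 -162.1] z 0.0345 F shelf [-9.3 -4.3] 7.6
```

Emit:
{"op": "servo_tool", "data": {"deltas": [[0,[0.0,0.15,0],0],[0,[0.0,0.15,0],0],[0,[0.0,0.15,0],0],[0,[0.01,0.15,0],0],[0,[0.015,0.15,0],0]]}}

```text
time_s: 3.83
tool_pos: [0.5316, -0.1195, 0.0344]
eef_rot: [0.999, -0.045, -0.003, -0.0]
wrist_force: [-9.2, -2.9, 7.0]
width: 0.0005
gripper_force: 4.7
```

```bash
python3 look.py '{"wide":[-54,-120],"tall":[-80,114]}' 2>/dev/null | grep -E 'wide|F'
```

```text
wide shelf c [ -54.4 -119.9] world [ 0.6009 -0.1142] R 55.0 lid n 714 strip n 63 mean ang 44.3 |v| 28.2 pca 41.5 side label [-14.   4.  54.] 13 side [-76.  53.]
wide shelf c [ -54. -120.] world [ 0.6012 -0.1143] R 48.1 lid n 0 strip n 0 mean ang nan |v| nan pca nan side label [127. 130. 134.] 2 side [127. 134.]
t 3.93 tcp shelf [-122.8 -130.7] z 0.0344 F shelf [-8.   1.2] 7.2
```

Emit:
{"op": "servo_tool", "data": {"deltas": [[0,[0.015,0.15,0],0],[0,[0.015,0.15,0],0],[0,[0.015,0.15,0],0],[0,[0.015,0.15,0],0],[0,[0.015,0.15,0],0]]}}

```text
time_s: 4.35
tool_pos: [0.5344, -0.0893, 0.0343]
eef_rot: [0.999, -0.045, -0.003, -0.0]
wrist_force: [-10.5, -2.3, 5.6]
width: 0.0005
gripper_force: 4.8
```

```bash
python3 st.py
```

```text
t 4.35 tcp shelf [-122.9 -101.5] z 0.0343 F shelf [-10.2  -3.3] 5.6
```

Emit:
{"op": "servo_tool", "data": {"deltas": [[0,[0.015,0.15,0],0],[0,[0.015,0.15,0],0],[0,[0.015,0.15,0],0],[0,[0.02,0.15,0],0]]}}

```text
time_s: 4.68
tool_pos: [0.5368, -0.0653, 0.0343]
eef_rot: [0.999, -0.045, -0.003, -0.0]
wrist_force: [-10.0, -3.3, 5.2]
width: 0.0003
gripper_force: 4.7
```

```bash
python3 look.py '{"wide":[-54,-94],"tall":[-80,114]}' 2>/dev/null | grep -E 'wide|F'
```

```text
wide shelf c [-53.9 -93.1] world [ 0.6039 -0.0875] R 54.4 lid n 710 strip n 65 mean ang 17.5 |v| 28.6 pca 15.5 side label [-73.  -2.  33.] 18 side [-82.  55.]
wide shelf c [-54. -94.] world [ 0.6037 -0.0884] R 47.9 lid n 1 strip n 0 mean ang nan |v| nan pca nan side label None 0 side None
t 4.78 tcp shelf [-122.8  -76.4] z 0.0342 F shelf [-8.9  2.4] 6.3
```

Emit:
{"op": "servo_tool", "data": {"deltas": [[0,[0.025,0.15,0],0],[0,[0.03,0.15,0],0],[0,[0.03,0.15,0],0],[0,[0.03,0.15,0],0],[0,[0,0,0],0]]}}

```text
time_s: 5.2
tool_pos: [0.5413, -0.0401, 0.0341]
eef_rot: [0.999, -0.045, -0.004, -0.001]
wrist_force: [-8.4, 3.0, 5.2]
width: 0.0005
gripper_force: 4.6
```

```bash
python3 look.py '{"wide":[-54,-81],"tall":[-80,114]}' p2 2>/dev/null | grep -E 'wide|F'
```

```text
wide shelf c [-53.6 -80. ] world [ 0.6055 -0.0746] R 54.9 lid n 708 strip n 66 mean ang 3.0 |v| 28.5 pca -0.7 side label [-23.  -7.  14.] 9 side [-84.  53.]
wide shelf c [-54. -81.] world [ 0.6049 -0.0755] R 48.1 lid n 49 strip n 0 mean ang nan |v| nan pca nan side label [-144. -144. -144.] 1 side [-144. -144.]
t 5.3 tcp shelf [-120.7  -51.9] z 0.0341 F shelf [-8.   4.4] 5.2
```

View pics/p2.png

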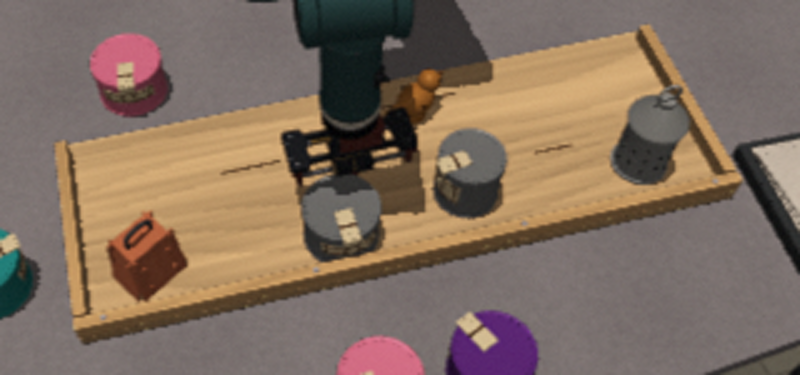

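p2: the wide tin's strip at (347,222) and its label on the side now point at the lip. The whistle, cowbell and lantern haven't moved. About 2–3° remains, so I'll add a small nudge, retract, lift and look.

Emit:
{"op": "servo_tool", "data": {"deltas": [[0,[0.03,0.12,0],0],[0,[0,0,0],0],[0,[-0.31,0.03,0],0],[0,[-0.31,0.03,0],0],[0,[0,0,0.9],0]]}}

```text
time_s: 5.72
tool_pos: [0.5146, -0.0332, 0.0659]
eef_rot: [0.999, -0.046, -0.007, -0.001]
wrist_force: [-0.6, -0.2, -0.2]
width: 0.0006
gripper_force: 0.0
```

Emit:
{"op": "servo_tool", "data": {"deltas": [[0,[0,0,0.9],0],[0,[0,0,0.9],0],[0,[0.05,0.8,0],0],[0,[0.05,0.8,0],0],[0,[0.05,0.8,0],0]]}}

```text
time_s: 6.13
tool_pos: [0.5287, 0.0622, 0.1441]
eef_rot: [0.999, -0.046, 0.002, -0.0]
wrist_force: [-0.8, -0.1, 0.3]
width: 0.0004
gripper_force: 0.0
```

Emit:
{"op": "servo_tool", "data": {"deltas": [[0,[0.05,0.8,0],0],[0,[0.05,0.8,0],0],[0,[0,0,0],0],[0,[0,0,0],0]]}}

```text
time_s: 6.47
tool_pos: [0.5317, 0.1269, 0.1428]
eef_rot: [0.999, -0.044, 0.0, -0.0]
wrist_force: [-0.7, -0.1, -0.4]
width: 0.0006
gripper_force: 0.0
```

```bash
python3 look.py '{"wide":[-54,-78],"tall":[-80,114]}' 2>/dev/null
```

```text
scene
tall shelf c [-78.8 114.1] world [0.5988 0.1211] R 47.8 lid n 513 strip n 51 mean ang -83.0 |v| 24.7 pca -81.5 side label [-106. -104. -102.] 2 side [-98.  46.]
wide shelf c [-53.9 -77.5] world [ 0.6054 -0.072 ] R 54.8 lid n 707 strip n 67 mean ang 0.4 |v| 28.8 pca -0.9 side label [-12.  -2.  20.] 11 side [-83.  49.]
top
tall shelf c [-78.1 111.5] world [0.5992 0.1184] R 44.3 lid n 151 strip n 20 mean ang -85.2 |v| 32.9 pca -3.2 side label [-77. -75. -74.] 2 side [-162.  -75.]
wide shelf c [-53.8 -76.8] world [ 0.6055 -0.0714] R 54.6 lid n 854 strip n 45 mean ang 0.4 |v| 26.1 pca -4.3 side label None 0 side [-175.  176.]
t 6.57 tcp shelf [-146.3  111.3] z 0.1426 F shelf [-0.3  0.6] 0.3
```

The wide tin is within about 1° of square and is at the lip. Now I'll go down behind the tall tin and push it to the lip.

Emit:
{"op": "servo_tool", "data": {"deltas": [[0,[-0.24,0.1,0],0],[0,[0,0,-0.87],0],[0,[0,0,-0.87],0],[0,[0,0,-0.87],0],[0,[0,0,0],0]]}}

```text
time_s: 6.98
tool_pos: [0.5163, 0.1271, 0.0332]
eef_rot: [0.999, -0.047, -0.005, 0.001]
wrist_force: [-1.8, -0.4, 0.4]
width: 0.0005
gripper_force: 0.0
```

Emit:
{"op": "servo_tool", "data": {"deltas": [[0,[0,0,0],0],[0,[0.15,-0.014,0],0],[0,[0.15,-0.014,0],0],[0,[0.12,-0.012,0],0],[0,[0.12,-0.012,0],0]]}}

```text
time_s: 7.4
tool_pos: [0.5431, 0.1266, 0.0398]
eef_rot: [0.999, -0.046, -0.0, -0.0]
wrist_force: [-6.5, 1.1, 5.6]
width: 0.0004
gripper_force: 3.2
```

```bash
python3 st.py
```

```text
t 7.4 tcp shelf [-134.8  114.3] z 0.0398 F shelf [-6.6  0.5] 5.6
```

Emit:
{"op": "servo_tool", "data": {"deltas": [[0,[0.12,-0.012,0],0],[0,[0.12,-0.012,0],0],[0,[0.12,-0.012,0],0],[0,[0.12,-0.012,0],0],[0,[0.1,-0.01,0],0]]}}

```text
time_s: 7.82
tool_pos: [0.5661, 0.1243, 0.0395]
eef_rot: [0.999, -0.046, -0.001, -0.0]
wrist_force: [-6.3, 0.1, 4.6]
width: 0.0006
gripper_force: 3.0
```

Emit:
{"op": "servo_tool", "data": {"deltas": [[0,[0.05,0,0],0],[0,[0.05,-0.01,0],0],[0,[0,0,0],0]]}}

```text
time_s: 8.07
tool_pos: [0.569, 0.1241, 0.0392]
eef_rot: [0.999, -0.046, -0.001, -0.0]
wrist_force: [-8.3, 1.9, 6.0]
width: 0.0005
gripper_force: 4.0
```

```bash
python3 look.py '{"wide":[-54,-78],"tall":[-48,114]}' 2>/dev/null | grep -E 'tall|F'
```

```text
tall shelf c [-44.9 113.7] world [0.6325 0.1175] R 47.2 lid n 501 strip n 46 mean ang -82.7 |v| 25.9 pca -90.5 side label [-118.   -3.   25.] 19 side [-105.   42.]
tall shelf c [-44.7 101.4] world [0.6315 0.1052] R 36.4 lid n 81 strip n 0 mean ang nan |v| nan pca nan side label [-34. -19. -14.] 7 side [-34. -14.]
t 8.17 tcp shelf [-108.7  114.3] z 0.0392 F shelf [-8.   0.9] 6.0
```

Emit:
{"op": "servo_tool", "data": {"deltas": [[0,[-0.22,0.02,0],0],[0,[0.04,0.42,0],0],[0,[0,0,0],0],[0,[0.23,-0.02,0],0],[0,[0,0,0],0]]}}

```text
time_s: 8.58
tool_pos: [0.5705, 0.1408, 0.0385]
eef_rot: [0.999, -0.046, -0.002, -0.0]
wrist_force: [-9.3, 3.4, 7.4]
width: 0.0005
gripper_force: 4.9
```

```bash
python3 st.py
```

```text
t 8.58 tcp shelf [-108.8  131. ] z 0.0385 F shelf [-9.6  2.5] 7.4
```

Emit:
{"op": "servo_tool", "data": {"deltas": [[0,[-0.014,-0.15,0],0],[0,[-0.014,-0.15,0],0],[0,[-0.014,-0.15,0],0],[0,[-0.014,-0.15,0],0],[0,[-0.014,-0.15,0],0]]}}

```text
time_s: 9.0
tool_pos: [0.5677, 0.1103, 0.0383]
eef_rot: [0.999, -0.046, -0.002, -0.0]
wrist_force: [-8.2, 3.2, 5.0]
width: 0.0007
gripper_force: 4.0
```

```bash
python3 look.py '{"wide":[-54,-78],"tall":[-48,100]}' 2>/dev/null | grep -E 'tall|F'
```

```text
tall shelf c [-46.   98.5] world [0.63   0.1024] R 47.8 lid n 499 strip n 51 mean ang -64.0 |v| 24.0 pca -72.3 side label [-109.   -5.   16.] 18 side [-100.   43.]
tall shelf c [-42.9  90.5] world [0.6323 0.0942] R 39.6 lid n 70 strip n 10 mean ang -64.6 |v| 33.9 pca -148.3 side label [-34. -25. -17.] 9 side [-151.  -18.]
t 9.1 tcp shelf [-108.8   99.4] z 0.0383 F shelf [-7.  -2.2] 5.6
```

Emit:
{"op": "servo_tool", "data": {"deltas": [[0,[-0.014,-0.15,0],0],[0,[-0.014,-0.15,0],0],[0,[-0.014,-0.15,0],0],[0,[-0.012,-0.15,0],0],[0,[-0.005,-0.15,0],0]]}}

```text
time_s: 9.52
tool_pos: [0.5648, 0.0803, 0.0382]
eef_rot: [0.999, -0.046, -0.003, -0.0]
wrist_force: [-9.1, 3.6, 7.1]
width: 0.0004
gripper_force: 4.8
```

Emit:
{"op": "servo_tool", "data": {"deltas": [[0,[0,-0.15,0],0],[0,[0,-0.15,0],0],[0,[0,0,0],0]]}}

```text
time_s: 9.77
tool_pos: [0.5641, 0.0673, 0.0381]
eef_rot: [0.999, -0.046, -0.003, 0.0]
wrist_force: [-10.7, -1.4, 7.8]
width: 0.0005
gripper_force: 5.3
```

```bash
python3 look.py '{"wide":[-54,-78],"tall":[-48,78]}' 2>/dev/null | grep -E 'tall|F'
```

```text
tall shelf c [-45.3  76.7] world [0.6286 0.0806] R 47.4 lid n 501 strip n 57 mean ang -35.5 |v| 24.9 pca -38.6 side label [-21.  -3.  22.] 17 side [-97.  46.]
t 9.87 tcp shelf [-108.2   57.3] z 0.0382 F shelf [-10.   -2.6] 7.8
```

Emit:
{"op": "servo_tool", "data": {"deltas": [[0,[-0.25,0.024,0],0],[0,[0.04,0.45,0],0],[0,[0.04,0.45,0],0],[0,[0,0,0],0],[0,[0.22,-0.02,0],0]]}}

```text
time_s: 10.28
tool_pos: [0.5678, 0.105, 0.0383]
eef_rot: [0.999, -0.045, -0.001, 0.0]
wrist_force: [-41.8, 9.0, 37.6]
width: -0.0
gripper_force: 24.8
```

Emit:
{"op": "servo_tool", "data": {"deltas": [[0,[0.01,0,0],0],[0,[0,0,0],0]]}}

```text
time_s: 10.45
tool_pos: [0.567, 0.1044, 0.038]
eef_rot: [0.999, -0.046, -0.003, -0.0]
wrist_force: [-9.3, 3.6, 7.5]
width: 0.0003
gripper_force: 4.8
```

```bash
python3 look.py '{"wide":[-54,-78],"tall":[-48,78]}' 2>/dev/null | grep -E 'tall|F'
```

```text
tall shelf c [-45.7  76.8] world [0.6282 0.0808] R 47.7 lid n 503 strip n 56 mean ang -36.6 |v| 24.7 pca -38.1 side label [-22.  -2.  16.] 13 side [-95.  45.]
tall shelf c [-46.1  78.3] world [0.628  0.0823] R 47.1 lid n 159 strip n 22 mean ang -39.6 |v| 37.3 pca 41.4 side label [-82. -81. -74.] 3 side [-159.  -78.]
t 10.55 tcp shelf [-108.9   94.4] z 0.038 F shelf [-9.4  2.1] 7.4
```

Emit:
{"op": "servo_tool", "data": {"deltas": [[0,[-0.014,-0.15,0],0],[0,[-0.014,-0.15,0],0],[0,[-0.014,-0.15,0],0],[0,[-0.014,-0.15,0],0],[0,[-0.014,-0.15,0],0]]}}

```text
time_s: 10.97
tool_pos: [0.5641, 0.074, 0.038]
eef_rot: [0.999, -0.046, -0.003, -0.0]
wrist_force: [-8.2, 3.9, 6.1]
width: 0.0005
gripper_force: 4.4
```

```bash
python3 look.py '{"wide":[-54,-78],"tall":[-48,62]}' 2>/dev/null | grep -E 'tall|F'
```

```text
tall shelf c [-44.6  61.2] world [0.6279 0.0652] R 47.2 lid n 501 strip n 54 mean ang -15.2 |v| 23.8 pca -16.4 side label [-24.   2.  22.] 17 side [-99.  47.]
t 11.07 tcp shelf [-108.9   62.9] z 0.0379 F shelf [-7.9 -2.6] 6.9
```

Emit:
{"op": "servo_tool", "data": {"deltas": [[0,[-0.014,-0.15,0],0],[0,[-0.014,-0.15,0],0],[0,[-0.014,-0.15,0],0],[0,[-0.014,-0.15,0],0],[0,[0,0,0],0]]}}

```text
time_s: 11.48
tool_pos: [0.5617, 0.049, 0.0379]
eef_rot: [0.999, -0.046, -0.003, 0.0]
wrist_force: [-8.4, -1.3, 7.3]
width: 0.0001
gripper_force: 4.5
```

```bash
for i in 1 2; do python3 look.py '{"wide":[-54,-78],"tall":[-48,49]}' 2>/dev/null | grep -E 'tall|F';done
```

```text
tall shelf c [-45.7  49.1] world [0.6256 0.0532] R 47.4 lid n 503 strip n 56 mean ang 1.1 |v| 24.5 pca -0.7 side label [-18.  -1.  23.] 11 side [-99.  42.]
t 11.58 tcp shelf [-108.9   38.9] z 0.0379 F shelf [-8.5 -1.6] 6.1
tall shelf c [-45.8  49.5] world [0.6255 0.0537] R 47.5 lid n 504 strip n 56 mean ang -0.0 |v| 24.0 pca -0.1 side label [-19.  -4.  24.] 11 side [-99.  40.]
t 11.68 tcp shelf [-108.9   39. ] z 0.0379 F shelf [-8.8 -1.8] 7.2
```

Emit:
{"op": "servo_tool", "data": {"deltas": [[0,[-0.31,0.03,0],0],[0,[-0.2,0.02,0],0],[0,[0,0,0.9],0],[0,[0,0,0.9],0],[0,[0,0,0.9],0]]}}

```text
time_s: 12.1
tool_pos: [0.544, 0.0519, 0.1471]
eef_rot: [0.999, -0.046, -0.001, 0.0]
wrist_force: [1.4, 0.9, -0.1]
width: 0.0004
gripper_force: 0.0
```

Emit:
{"op": "servo_tool", "data": {"deltas": [[0,[-0.8,-0.5,0.3],0],[0,[-0.8,-0.5,0.3],0],[0,[-0.8,-0.5,0.3],0],[0,[0,0,0],0],[0,[0,0,0],0]]}}

```text
time_s: 12.52
tool_pos: [0.4478, -0.0086, 0.1832]
eef_rot: [0.999, -0.047, 0.001, 0.0]
wrist_force: [0.5, 0.3, 0.1]
width: 0.0002
gripper_force: 0.0
```

```bash
for i in 1 2 3; do python3 look.py '{"wide":[-54,-78],"tall":[-48,49]}' p3 2>/dev/null;done
```

```text
scene
tall shelf c [-46.1  49.6] world [0.6252 0.0538] R 48.3 lid n 539 strip n 54 mean ang -0.2 |v| 25.2 pca -4.6 side label [-114.  -11.   23.] 16 side [-107.   40.]
wide shelf c [-53.8 -77.4] world [ 0.6055 -0.0719] R 54.8 lid n 710 strip n 65 mean ang 0.6 |v| 27.5 pca -3.9 side label [-16.  -4.   7.] 8 side [-84.  56.]
top
tall shelf c [-45.   50.2] world [0.6263 0.0543] R 46.9 lid n 538 strip n 38 mean ang -2.5 |v| 25.2 pca -2.3 side label None 0 side [-120.  -98.]
wide shelf c [-52.9 -76.8] world [ 0.6064 -0.0714] R 54.5 lid n 721 strip n 42 mean ang -0.9 |v| 25.2 pca -4.1 side label None 0 side [-164. -122.]
t 12.62 tcp shelf [-215.2  -28.4] z 0.1826 F shelf [-0.6 -0.1] -0.7
scene
tall shelf c [-45.9  49.1] world [0.6254 0.0532] R 47.6 lid n 541 strip n 54 mean ang 0.5 |v| 24.9 pca -5.9 side label [-115.  -12.   24.] 17 side [-104.   42.]
wide shelf c [-53.6 -77.7] world [ 0.6056 -0.0722] R 54.9 lid n 710 strip n 66 mean ang 1.9 |v| 27.8 pca 0.3 side label [-12.  -3.  20.] 12 side [-84.  57.]
top
tall shelf c [-44.8  50.3] world [0.6266 0.0543] R 47.2 lid n 537 strip n 41 mean
[... 266 characters left out ...]
1  0.6] 0.2
scene
tall shelf c [-46.2  49. ] world [0.6251 0.0532] R 47.7 lid n 536 strip n 56 mean ang 2.4 |v| 25.9 pca -3.3 side label [-111.  -12.    7.] 15 side [-103.   41.]
wide shelf c [-54.2 -77.1] world [ 0.6051 -0.0716] R 54.6 lid n 713 strip n 66 mean ang 0.4 |v| 28.2 pca -1.6 side label [-80.  -6.   9.] 9 side [-84.  47.]
top
tall shelf c [-44.6  50.7] world [0.6268 0.0547] R 46.9 lid n 538 strip n 43 mean ang -3.5 |v| 25.4 pca -3.8 side label None 0 side [-120.  -99.]
wide shelf c [-53.6 -76.8] world [ 0.6058 -0.0713] R 54.5 lid n 705 strip n 42 mean ang -1.7 |v| 26.9 pca -3.4 side label None 0 side [-164. -122.]
t 12.82 tcp shelf [-215.6  -27.6] z 0.1818 F shelf [-0.6  0.3] 0.8
```

View pics/p3.png

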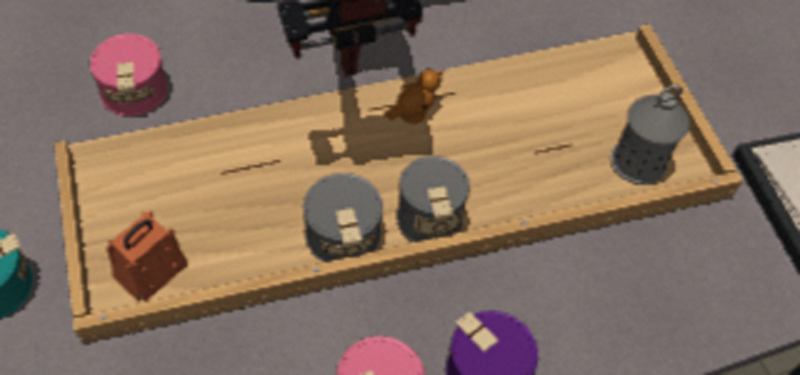

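p3 shows both strips, at (347,225) and (440,200), facing the lip, and the bystanders in place. Estimates for the tall tin range from −6° to +1°, so I'll use the wrist camera from close above, measuring against the lip in the same picture.

Emit:
{"op": "servo_tool", "data": {"deltas": [[0,[0.6,0,0.8],0],[0,[0.6,0,0.8],0],[0,[0.5,0,0.8],0],[0,[0,0,0.8],0],[0,[0,0,0],0]]}}

```text
time_s: 13.23
tool_pos: [0.5216, -0.0073, 0.316]
eef_rot: [0.999, -0.045, 0.005, 0.0]
wrist_force: [0.7, -0.5, 0.1]
width: 0.0002
gripper_force: 0.0
```

Emit:
{"op": "servo_tool", "data": {"deltas": [[0,[0,0,0],0],[0,[0,0,0],0]]}}

```text
time_s: 13.4
tool_pos: [0.516, -0.0068, 0.3091]
eef_rot: [0.999, -0.046, -0.001, -0.0]
wrist_force: [-1.0, 0.3, -0.3]
width: 0.0003
gripper_force: 0.0
```

```bash
python3 - <<'E' 2>/dev/null
from m import *
im,P,c=cam('wrist');np.savez('w1.npz',im=im,P=P);print(c['position'],R.from_quat(c['rotation']).as_matrix().round(2))
cv2.imwrite('pics/w1.png',im[:,:,::-1])
meas(im,P,dict(tall=(.626,.054),wide=(.606,-.072)))
E
```

```text
[ 0.58843134 -0.01482329  0.47067584] [[-0.09 -0.96 -0.26]
 [-1.    0.09  0.02]
 [-0.    0.26 -0.96]]
tall shelf c [-48.   49.6] world [0.6233 0.0539] R 47.9 lid n 4877 strip n 466 mean ang -5.1 |v| 25.3 pca -2.4 side label [-25. -24. -22.] 3 side [-149.  -24.]
wide shelf c [-54.9 -77.5] world [ 0.6044 -0.0719] R 54.8 lid n 5700 strip n 20 mean ang 2.4 |v| 15.9 pca 38.2 side label [18. 21. 24.] 3 side [18. 26.]
```

View pics/w1.png

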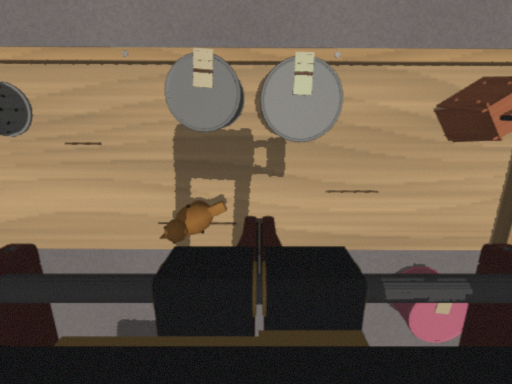

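The wrist view shows both strips at (203,67) and (303,73), nearly square to the lip line at row 62. I'll extract their angles precisely.

```bash
cat > wr.py <<'E'
from m import *
def wr(im,P):
    lab=cv2.cvtColor(im,cv2.COLOR_RGB2LAB).astype(int)
    # lip slope: lip top inner edge via depth z>0.04 pts
    u=(P[...,:2]-O)@S.T
    m=(abs(P[...,2]-.048)<.006)&(abs(u[...,0]-.009)<.02)&(abs(u[...,1])<.3)
    cols=[]
    for c in range(im.shape[1]):
        k=np.where(m[:,c])[0]
        if len(k)>3: cols.append(u[k,c].mean(0))
    cols=np.array(cols);a=np.polyfit(cols[:,1],cols[:,0],1)
    for _ in range(3):
        r=cols[:,0]-np.polyval(a,cols[:,1]);cols=cols[abs(r)<.003];a=np.polyfit(cols[:,1],cols[:,0],1)
    print('lip mid',(a[1]*1000).round(1),'normal ang',np.degrees(-np.arctan(a[0])).round(2),len(cols))
    for n,c,z,r in (('tall',(.6233,.0539),.110,.048),('wide',(.6044,-.0719),.093,.055)):
        for _ in range(5):
            d=P[...,:2]-c;rr=np.hypot(*d.transpose(2,0,1));q=(abs(P[...,2]-z)<.007)&(rr<r+.006)
            h=cv2.convexHull((P[q][:,:2]*1000).astype(np.float32))[:,0]/1000
            c=least_squares(lambda x:np.hypot(*(h-x).T)-r,c,loss='soft_l1',f_scale=.001).x
        b=lab[...,2]; lid=q&(rr<r-.004); b0=np.median(b[lid]); s=lid&(b>b0+10)&(lab[...,0]>np.median(lab[...,0][lid])*1.1)
        k=d[s]@S.T*1000; v=k.mean(0)
        rows=[]  # mid between left and right strip edges for each radial slice
        for t in np.arange(12,r*1000-6,2):
            z_=k[abs(k[:,0]-t)<1.2]
            if len(z_)>5: rows.append((t,(z_[:,1].min()+z_[:,1].max())/2,np.ptp(z_[:,1])))
        rows=np.array(rows); f=np.polyfit(rows[:,0],rows[:,1],1) if len(rows)>2 else [0,0]
        print(n,'c',(S@(c-O)*1000).round(1),'strip n',len(k),'mean ang',np.degrees(np.arctan2(v[1],v[0])).round(2),'axis',np.degrees(np.arctan(f[0])).round(2),'off',round(f[1],1),'width',np.median(rows[:,2]).round(1) if len(rows) else None)
E
python3 - <<'E'
from wr import *
d=np.load('w1.npz');wr(d['im'],d['P'])
for i in range(2):
    im,P,c=cam('wrist');wr(im,P)
E
```

```text
lip mid 8.1 normal ang 0.07 363
tall c [-48.1  49.6] strip n 558 mean ang -4.66 axis -3.97 off -0.4 width 23.4
wide c [-54.9 -77.6] strip n 576 mean ang -2.12 axis -0.84 off -0.6 width 22.2
lip mid 8.0 normal ang 0.05 356
tall c [-47.9  49.6] strip n 551 mean ang -4.87 axis -4.13 off -0.3 width 22.7
wide c [-55.2 -77.8] strip n 572 mean ang -1.71 axis -1.15 off -0.3 width 21.9
lip mid 8.0 normal ang 0.05 360
tall c [-48.2  49.6] strip n 545 mean ang -4.91 axis -4.43 off 0.1 width 22.4
wide c [-55.  -77.7] strip n 578 mean ang -1.64 axis -0.6 off -0.5 width 22.2
```

Tall is at −4.4° and wide at −1.2°, both touching the lip (centres −48 and −55). I'll correct the tall tin with about a 7 mm finger stroke.

Emit:
{"op": "servo_tool", "data": {"deltas": [[0,[0.4,0.9,0],0],[0,[0.4,0.9,0],0],[0,[0,0,-0.97],0],[0,[0,0,-0.97],0],[0,[0,0,-0.97],0]]}}

```text
time_s: 13.97
tool_pos: [0.548, 0.0656, 0.192]
eef_rot: [0.999, -0.045, 0.0, -0.0]
wrist_force: [-0.1, 0.8, -0.8]
width: 0.0006
gripper_force: 0.0
```

Emit:
{"op": "servo_tool", "data": {"deltas": [[0,[0,0,-0.97],0],[0,[0,0,-0.9],0],[0,[0,0,-0.9],0],[0,[0,0,-0.6],0],[0,[0,0,0],0]]}}

```text
time_s: 14.38
tool_pos: [0.5429, 0.0647, 0.0534]
eef_rot: [0.999, -0.046, -0.006, 0.0]
wrist_force: [-0.7, -0.1, 0.0]
width: 0.0005
gripper_force: 0.0
```

Emit:
{"op": "servo_tool", "data": {"deltas": [[0,[0,0,0],0],[0,[0,0,0],0]]}}

```text
time_s: 14.55
tool_pos: [0.5489, 0.0648, 0.0598]
eef_rot: [0.999, -0.046, 0.0, -0.0]
wrist_force: [0.3, -0.7, 0.9]
width: 0.0004
gripper_force: 0.0
```

```bash
python3 st.py
```

```text
t 14.55 tcp shelf [-123.2   53.3] z 0.0598 F shelf [ 0.4 -0.7] 0.9
```

Down 21 mm more, then gently in.

Emit:
{"op": "servo_tool", "data": {"deltas": [[0,[0,0,-0.53],0],[0,[0.2,-0.02,0],0],[0,[0.1,-0.01,0],0],[0,[0.06,0,0],0],[0,[0.05,-0.01,0],0]]}}

```text
time_s: 14.97
tool_pos: [0.5632, 0.0634, 0.0391]
eef_rot: [0.999, -0.046, -0.002, -0.0]
wrist_force: [-11.1, 1.5, 8.1]
width: 0.0002
gripper_force: 5.6
```

Emit:
{"op": "servo_tool", "data": {"deltas": [[0,[0.03,0,0],0],[0,[0,0,0],0]]}}

```text
time_s: 15.13
tool_pos: [0.5631, 0.0634, 0.0389]
eef_rot: [0.999, -0.046, -0.003, -0.0]
wrist_force: [-9.7, 0.4, 7.4]
width: 0.0009
gripper_force: 4.7
```

```bash
python3 st.py
```

```text
t 15.13 tcp shelf [-108.9   53.3] z 0.0389 F shelf [-9.6 -0.5] 7.4
```

Emit:
{"op": "servo_tool", "data": {"deltas": [[0,[-0.009,-0.09,0],0],[0,[-0.009,-0.09,0],0],[0,[0,0,0],0],[0,[0,0,0],0],[0,[-0.3,0.03,0],0]]}}

```text
time_s: 15.55
tool_pos: [0.5555, 0.0569, 0.0394]
eef_rot: [0.999, -0.046, 0.002, -0.0]
wrist_force: [0.4, -0.0, -0.7]
width: 0.0006
gripper_force: 0.0
```

Emit:
{"op": "servo_tool", "data": {"deltas": [[0,[-0.1,0.01,0],0],[0,[0,0,0.9],0],[0,[0,0,0.95],0],[0,[0,0,0.95],0],[0,[0,0,0.95],0]]}}

```text
time_s: 15.97
tool_pos: [0.5497, 0.0576, 0.1907]
eef_rot: [0.999, -0.046, 0.001, -0.0]
wrist_force: [0.7, 0.1, -0.8]
width: 0.0004
gripper_force: 0.0
```

Emit:
{"op": "servo_tool", "data": {"deltas": [[0,[0,0,0.95],0],[0,[0,0,0.95],0],[0,[-0.4,-0.8,0.9],0],[0,[-0.4,-0.8,0],0],[0,[0,0,0],0]]}}

```text
time_s: 16.38
tool_pos: [0.5199, -0.0046, 0.2972]
eef_rot: [0.999, -0.047, 0.003, 0.002]
wrist_force: [-1.2, 0.6, -0.8]
width: 0.0005
gripper_force: 0.0
```

Emit:
{"op": "servo_tool", "data": {"deltas": [[0,[0,0,0],0],[0,[0,0,0],0],[0,[0,0,0],0]]}}

```text
time_s: 16.63
tool_pos: [0.5202, 0.0, 0.2931]
eef_rot: [0.999, -0.046, -0.0, -0.0]
wrist_force: [0.5, -0.5, -0.4]
width: 0.0004
gripper_force: 0.0
```

```bash
python3 - <<'E'
from wr import *
for i in range(3):
    im,P,c=cam('wrist');wr(im,P)
cv2.imwrite('pics/w2.png',im[:,:,::-1])
im,P,c=cam('scene');d=np.load('scene0.npz')
import st
# bystander displacement: compare height maps
for n,c0,r,zl in (('lant',(.635,.388),.07,.06),('cow',(.565,-.345),.075,.05),('bird',(.457,.105),.08,.035)):
    f=lambda Q:Q[(np.hypot(Q[...,0]-c0[0],Q[...,1]-c0[1])<r)&(Q[...,2]>zl)]
    print(n,(f(d['P']).mean(0)*1000).round(1),(f(P).mean(0)*1000).round(1))
E
```

```text
lip mid 8.1 normal ang 0.04 377
tall c [-48.  46.] strip n 594 mean ang -0.79 axis -0.13 off -0.1 width 22.8
wide c [-54.9 -77.7] strip n 631 mean ang -1.76 axis -1.11 off -0.4 width 22.5
lip mid 8.1 normal ang 0.07 375
tall c [-48.2  46. ] strip n 596 mean ang -0.7 axis 1.06 off -0.7 width 22.8
wide c [-54.9 -77.6] strip n 639 mean ang -2.17 axis -1.62 off -0.5 width 22.5
lip mid 8.0 normal ang 0.09 374
tall c [-48.   45.9] strip n 610 mean ang -0.53 axis 0.83 off -0.6 width 23.0
wide c [-54.9 -77.7] strip n 636 mean ang -1.79 axis -1.13 off -0.4 width 22.5
t 16.83 tcp shelf [-145.6  -13.9] z 0.2928 F shelf [ 0.4 -0.5] 0.4
lant [650.2 372.6 124.4] [650.2 372.7 124.2]
cow [ 579.8 -345.4   92.1] [ 580.2 -345.1   91.5]
bird [445.4 103.9  70.6] [462.8  87.2 268.8]
```

View pics/w2.png

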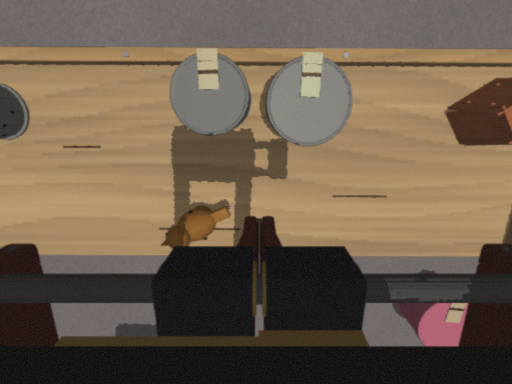

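Wrist view: the strips at (208,70) and (312,75) are square to the lip to within about 2°, and both tins touch it. The lantern and cowbell measure as unmoved. The gripper spoils the whistle's measurement, but in the picture it stands where it did. Handing in.

```bash
python3 -c "
from workcell import bot
print(bot.finish_job())"
```

```text
the job is handed in; nothing more can be done
None
```

I rolled both tins along the lip and handed the job in: they stand against it with labels facing out, the tall one within about 1° of square and the wide one within about 2°. The lantern and cowbell measured as unmoved, and the whistle looked unmoved in the last picture.

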